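# Clean the knife-block bed and set its knurled nut to running clearance

## Task

Hold the white scraper block and use it, not the gripper itself, to sweep the four resin offcuts along the knife-block bed into the trough at its end, then stand the scraper back on the bench. Then screw the knurled nut on the bed clockwise until it bottoms out, back it off a quarter turn, and finish while holding it there, still gripped between the fingers. Leave the slide box, the amber bottle and the brush where they are.

Things in the scene. Friction and masses are not known exactly. Their poses are not given: they have to be found in the camera images.
- bed: Knife-block bed, fixed; its yaw varies. Origin at bench height, z = 0. Own axes: x across, y along it towards the trough, z up. Flat steel deck 90 mm wide (x -45 to 45), y -190 to 85 mm, top 45 mm above the bench, trough beyond. At x 0, y -150 a threaded stud on a boss (15 mm high, 17 mm radius) carries the knurled nut; stud top 56 mm above the deck.
- trough (a point): Middle of the floor of the open aluminium trough at the deck's end (bed x 0, y 127 mm); axes as the bed's. Inside it is 154 mm in x and 84 mm in y (bed y 85 to 169); floor 4 mm above the bench, walls 30 mm high, so lower than the deck.
- nut (a joint): Turn of the knurled nut, rad: 0 = screwed down onto the boss (hard stop); grows as it is unscrewed, anticlockwise from above, to 4.0 at most. Starts at 1.8 to 2.7. It climbs 8 mm per full turn (1.27 mm per rad), turns with about 0.06 N m of friction and stays where it is left.
- nut_center (a point): Centre (half-way up) of the steel knurled nut: a round cylinder 40 mm across, 30 mm tall, axis vertical, with a short black index line on top along its own +x. When bottomed its centre is 30 mm above the deck (75 mm above the bench). It can be gripped across any diameter.
- scraper_center (a point): Centre (half-way up, 32 mm above its underside) of the white plastic scraper block, about 160 g, standing on the bench: foot 110 (own x) x 34 (own y) x 18 mm tall; on it a grip rib 50 (own x) x 20 (own y) mm, reaching 64 mm up; symmetric. Grip the rib across its 20 mm (own y). Its wide faces, towards own +y and -y, push the offcuts.
- chip0_center (a point): Centre of a loose pale resin offcut on the deck, a small block about 13 to 18 mm long and wide and 12 to 14 mm tall, 10 g.
- chip1_center (a point): Centre of a loose pale resin offcut on the deck, a small block about 13 to 18 mm long and wide and 12 to 14 mm tall, 10 g.
- chip2_center (a point): Centre of a loose pale resin offcut on the deck, a small block about 13 to 18 mm long and wide and 12 to 14 mm tall, 10 g.
- chip3_center (a point): Centre of a loose pale resin offcut on the deck, a small block about 13 to 18 mm long and wide and 12 to 14 mm tall, 10 g.
- slide_box: Bystander: black closed slide box, 100 (own x) x 36 x 30 mm; it and the scraper may stand on either side. Origin at the middle of its underside.
- stain_bottle: Bystander: small amber bottle, 40 mm across, 75 mm tall, beside the bed on the robot's side. Origin at the middle of its underside.
- brush: Bystander: brush 150 mm long lying beside the bed on the far side. Origin at the bench side of its middle, long axis own x.
Not all that is in view belongs to the job. Leave any yellow look-alike of the part that bears scraper_center alone.

How it is judged (in metres and radians):
On the way, in this order (a step that is already met when the one before it is completed fails the run):
1. the scraper is held in the fingers on or just over the bed's deck (contact force between the fingers and scraper above 2 N and x of scraper_center in the frame of bed between -0.05 and 0.05 m and y of scraper_center in the frame of bed between -0.13 and 0.085 m and z of scraper_center in the frame of bed below 0.09 m), for 0.1 s.
2. all four offcuts lie in the trough while the scraper is still held (y of chip0_center in the frame of bed between 0.087 and 0.17 m and x of chip0_center in the frame of bed between -0.078 and 0.078 m and z of each of chip0_center, chip1_center, chip2_center, chip3_center in the frame of bed below 0.042 m and y of chip1_center in the frame of bed between 0.087 and 0.17 m and x of chip1_center in the frame of bed between -0.078 and 0.078 m and y of chip2_center in the frame of bed between 0.087 and 0.17 m and x of chip2_center in the frame of bed between -0.078 and 0.078 m and y of chip3_center in the frame of bed between 0.087 and 0.17 m and x of chip3_center in the frame of bed between -0.078 and 0.078 m and contact force between the fingers and scraper above 2 N), for 0.1 s.
3. the scraper stands on the bench, let go (height (world z) of scraper_center below 0.04 m and angle between scraper_center's own z axis and vertical below 0.2 rad and contact force between scraper and bed below 0.2 N and contact force between scraper and the fingers below 0.1 N), for 0.2 s.
4. the nut is screwed down until it bottoms out (value of joint nut below 0.08 rad), for 0.1 s.
5. the nut is backed off a quarter turn, gripped (value of joint nut between 1.27 and 1.87 rad and velocity of joint nut between -0.1 and 0.1 rad/s and contact force between the fingers and nut above 5 N and distance between the grasp point and nut_center below 0.025 m), for 0.2 s.
At the end, for the whole second after the job is handed in: All four offcuts lie in the trough; the scraper stands upright on the bench, off the bed, let go; the nut, after bottoming, is 1.57 +/- 0.30 rad (a quarter turn) above its bottom, still, and gripped between the fingers with over 5 N, within 25 mm of its centre (all of step 3 and all of step 5 and y of chip0_center in the frame of bed between 0.087 and 0.17 m and x of chip0_center in the frame of bed between -0.078 and 0.078 m and z of each of chip0_center, chip1_center, chip2_center, chip3_center in the frame of bed below 0.042 m and y of chip1_center in the frame of bed between 0.087 and 0.17 m and x of chip1_center in the frame of bed between -0.078 and 0.078 m and y of chip2_center in the frame of bed between 0.087 and 0.17 m and x of chip2_center in the frame of bed between -0.078 and 0.078 m and y of chip3_center in the frame of bed between 0.087 and 0.17 m and x of chip3_center in the frame of bed between -0.078 and 0.078 m); the arm keeps its last pose, push and grip.
It fails at once if the slide box, the bottle or the brush is moved by more than 30 mm (distance of any of slide_box, stain_bottle, brush from where it was at the start of the episode above 0.03 m).
It fails at once if an offcut is pushed or picked by the gripper itself instead of the scraper (contact force between any of the fingers, the arm and chip0 above 1 N or contact force between any of the fingers, the arm and chip1 above 1 N or contact force between any of the fingers, the arm and chip2 above 1 N or contact force between any of the fingers, the arm and chip3 above 1 N).
It also fails if it takes over 72 s, if anything falls off the work surface, if the arm or the gripper's body presses on something with over 40 N, if the wrist force passes 120 N, or if a joint passes its speed limit or range.

## Robot

A 6-joint arm with a two-finger parallel gripper is mounted at the origin on the work surface. World frame = base frame: x ahead of the robot, y to its left, z up, the work surface at z = 0. Lengths are in mm, angles in rad, forces in N, time in s.
With the tool pointing down it reaches from about 275 to 750 mm from the base axis. Payload 10.2 kg.
Tool frame: the origin (TCP) lies at the very end of the fingers, on their centre line; the grasp point (between the pads) lies 19 mm behind it; z points along the fingers, y is the line along which they close (so a half turn about z gives the same grasp; the last joint's range is limited). The gripper opens to 85 mm and grips with 20 to 120 N. Pads are 22 mm wide; open, the fingers measure 114 mm over their backs; the gripper's body (76 mm by 85 mm) begins 54 mm behind the grasp point. The pads swing forward as they close: fully open they stand 13 mm farther back than shut.
Start: joints at [-1.483, 0.313, 1.498, -0, 1.331, -0.223], TCP at [160.543, -499.857, 231.294] pointing down, gripper open.
Joint ranges: [-2.94, 2.94], [-0.97, 2.17], [0.19, 2.56], [-1.23, 4.37], [0.02, 3.11], [-2.88, 2.88]. Speed limits (rad/s): [2.39, 2.39, 3.01, 3.14, 3.14, 3.14].

## Interface

Orientations are given as a unit quaternion [w, x, y, z].
In Python, from rig import ctrl, optics gives the robot as it stands. The module is installed in compiled form; this text tells all that it offers.
- The arm moves only by the shell command python3 -m handwheel 'ROWS' [FORCE]. ROWS is JSON, a list that holds one entry, the list of rows, each a list of 5 numbers: the gripper command: -1 is fully open, 1 is shut, values between are in proportion, then the shift along the world's x, y, z in units of 50 mm (1.0 is 50 mm), then the turn about the world's z in units of 8 degrees (1.0 is 8 degrees). In form: [[[gripper, tx, ty, tz, twist], ...]]. A call has 1 to 10 rows; each row shifts and turns the commanded pose from where the row before left it; what a row does not reach is not made up. A row lasts 1/10 s, in which the tool goes at most 50 mm and 8.59 degrees, less where a joint would pass 70% of its speed; a pose out of reach is approached as far as the arm can. A call is refused whole if a number of a shift passes 1 or a number of a turn 1, either way. A call with a gripper value outside its range is refused whole. The fingers move at their own pace and stop on an object; FORCE is the grip in N (left out, the last holds). Time passes only in rows, so rows that do not move let the fingers close. It gives the time, the measured TCP pose, the force, the opening and the grip force at its end, in the units of the state.
- ctrl.sense(): the state, without advancing time (a new reading comes with each control period).
- optics.capture(name): name is "scene" or "top"; returns a dict with "img" (400x640x3 uint8, blue, green, red), "K" (3x3 intrinsics, pixels), "R" (3x3) and "t" (3): a world point X has camera coordinates R X + t. Camera axes: x right, y down, z forward; pixel columns grow to the right and rows downward; lengths in mm; the calibration is good to about 2 mm. A picture is of the moment at which its call begins. There is no depth.
- ctrl.finish_job(): hands the job in; it is judged then, once.
The state is a dict: "time_s": time; "joints": joint angles; "dq": joint speeds; "tau": joint torques, N m; "eef_pos": TCP position; "ee_rot": TCP orientation; "force": force on the tool from outside, world axes, zero at the start; "wrist_torque": the same for the moment, N m; "grip_width": opening from 0.0 (shut) to 1.0 (fully open); "grip_force": force on a finger pad.
Only numpy, scipy, OpenCV 4.12 (cv2) and the standard library are available. Lean on these libraries where they do the work, as an engineer would, in place of code of your own. Each camera call takes 0.05 s, during which the arm holds its last target. There are 200 camera calls.

## Working session

There is one attempt and no reset: what is moved stays moved. The work goes in short steps, Python scripts to look and compute and a shell command to move; the robot and the scene stay as the last step left them, time stands still between calls to the robot, and variables do not carry over. Pictures are saved under pics/ and viewed, at most 10 in all, crops included, and the job is handed in when it is done.

```bash
mkdir -p pics
python3 - <<'E'
from rig import ctrl, optics
import cv2,pickle
d={}
for n in("scene","top"):
    c=optics.capture(n); d[n]=c; cv2.imwrite(f"pics/{n}0.png",c["img"]); print(n,c["K"].tolist(),c["R"].round(4).tolist(),c["t"].round(1).tolist())
pickle.dump(d,open("c0.pkl","wb")); print(ctrl.sense())
E
```

```text
scene [[441.30622016014013, 0.0, 318.1720567756161], [0.0, 441.30622016014013, 199.9403498275451], [0.0, 0.0, 1.0]] [[-0.6456, 0.7637, -0.0077], [0.4327, 0.3574, -0.8277], [-0.6293, -0.5377, -0.5611]] [418.2, -152.4, 1359.4]
top [[464.52520645365365, 0.0, 320.18636167251134], [0.0, 464.52520645365365, 197.77637024889015], [0.0, 0.0, 1.0]] [[-0.0041, -0.9999, -0.0133], [-0.998, 0.0049, -0.0627], [0.0628, 0.013, -0.9979]] [-49.1, 555.9, 1159.7]
{'time_s': 0.1, 'joints': array([-1.48338478e+00,  3.13416672e-01,  1.49831854e+00,  3.16885214e-06,
        1.33102113e+00, -2.23389641e-01]), 'dq': array([-7.42201560e-05, -8.58371611e-04, -1.28403977e-03, -1.63006249e-04,
        1.78194322e-03,  7.11168083e-04]), 'tau': array([ 3.69972709e-03, -4.12897038e+01, -2.60137957e+01, -7.98929204e-05,
        3.05663190e-03, -1.05768844e-06]), 'eef_pos': array([ 160.53114037, -499.6255944 ,  230.79675696]), 'ee_rot': array([-5.80393396e-04,  9.87949499e-01,  1.54775481e-01,  4.10637494e-05]), 'force': array([ 0.09469382, -0.47415624, -0.95814715]), 'wrist_torque': array([-0.02607036, -0.05768939,  0.01855814]), 'grip_force': 0.0, 'grip_width': 0.9958488957066772}
```

View pics/top0.png

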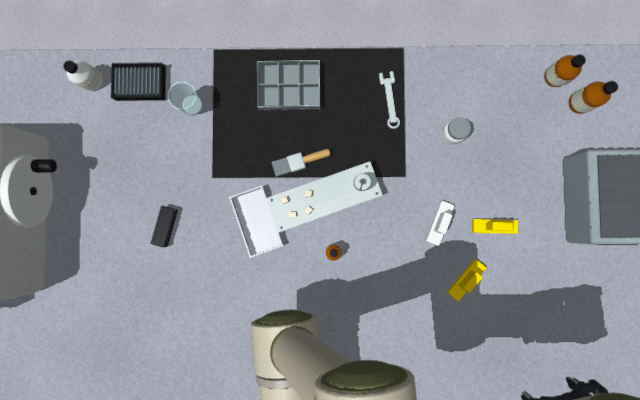

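View pics/scene0.png

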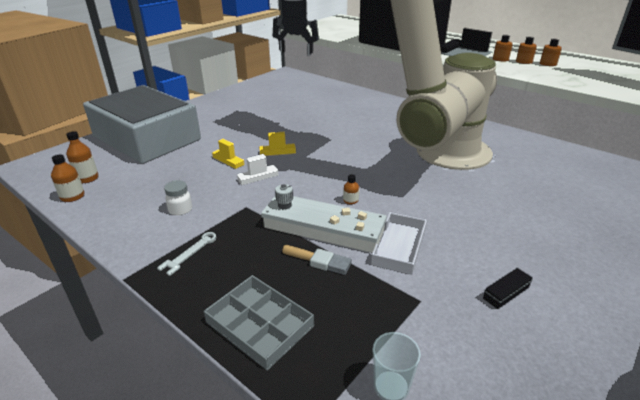

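Top view: white scraper (441,222); could be confused with yellow blocks (495,226) and (467,280) and the white jar (458,129). I choose (441,222). Nut is at (363,182), trough at (257,221), chips at about (285,199), (308,193), (293,214) and (309,210), bottle at (333,252), brush at (300,162), slide box at (165,226).

```bash
cat > h.py <<'E'
import numpy as np, cv2
def ray(c,u,v,z):
    "world point on plane height z seen at pixel u,v"
    d=c["R"].T@np.linalg.solve(c["K"],[u,v,1.]); o=-c["R"].T@c["t"]
    return o+d*(z-o[2])/d[2]
def blobs(c,lo,hi,roi,amin=15):
    "HSV mask blobs in roi x0,y0,x1,y1 -> list of (area, centroid, contour) in full pixels"
    x0,y0,x1,y1=roi
    m=cv2.inRange(cv2.cvtColor(c["img"],cv2.COLOR_BGR2HSV)[y0:y1,x0:x1],lo,hi)
    r=[]
    for k in cv2.findContours(m,cv2.RETR_EXTERNAL,cv2.CHAIN_APPROX_NONE,offset=(x0,y0))[0]:
        if (a:=cv2.contourArea(k))>=amin: 
            M=cv2.moments(k); r.append((a,(M["m10"]/a,M["m01"]/a),k))
    return sorted(r,key=lambda q:-q[0])
E
python3 - <<'E'
import pickle,cv2,numpy as np
from h import *
d=pickle.load(open("c0.pkl","rb")); c=d["top"]; im=c["img"]
hsv=cv2.cvtColor(im,cv2.COLOR_BGR2HSV)
for p in [(441,222),(435,235),(443,216),(285,199),(308,193),(340,185),(257,221),(420,240),(363,182)]: print(p,hsv[p[1],p[0]])
a=cv2.resize(im[150:260,225:400],None,fx=4.5,fy=4.5,interpolation=cv2.INTER_CUBIC)[:, :]
b=cv2.resize(im[195:250,420:525],None,fx=4.5,fy=4.5,interpolation=cv2.INTER_CUBIC)
cv2.imwrite("pics/a.png",a);cv2.imwrite("pics/b.png",b)
E
```

```text
(441, 222) [100   3 230]
(435, 235) [105   2 248]
(443, 216) [ 90   7 218]
(285, 199) [ 25  34 246]
(308, 193) [ 26  38 244]
(340, 185) [ 90  16 221]
(257, 221) [105  10 245]
(420, 240) [113  23 178]
(363, 182) [105  24 105]
```

View pics/a.png

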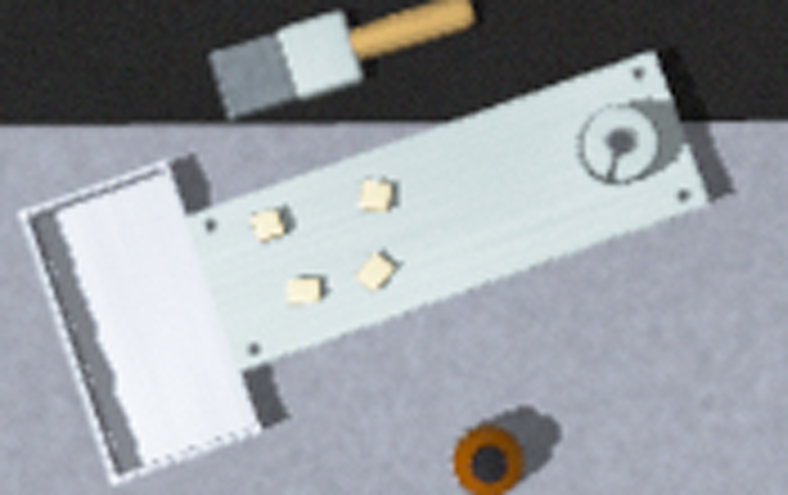

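View pics/b.png

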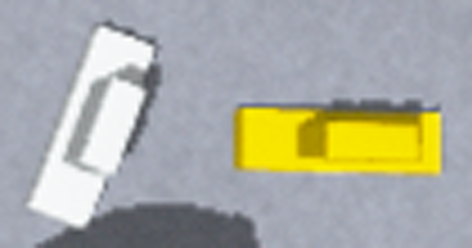

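The crops confirm it: the white block with its rib is the scraper. The deck, four chips, nut with index line, and trough are all clear.

Run:
```python
import pickle,cv2,numpy as np
from h import *
d=pickle.load(open("c0.pkl","rb")); c=d["top"]; s=d["scene"]
np.set_printoptions(precision=1,suppress=True)
f=lambda p,o,z: ray(c,p[0]/4.5+o[0],p[1]/4.5+o[1],z)
P=[f(p,(225,150),45) for p in[(655,52),(708,205),(247,370),(188,215)]]  # back far,back near, trough near, trough far
A=(P[0]+P[1])/2;B=(P[2]+P[3])/2
print("corners",*P,"len",np.linalg.norm(B-A),"w",np.linalg.norm(P[0]-P[1]),np.linalg.norm(P[2]-P[3]))
y=((P[3]-P[0])+(P[2]-P[1]))[:2];y/=np.linalg.norm(y);x=np.array([y[1],-y[0]])
O=((A+B)/2)[:2]+y*52.5
print("y axis",y,"yaw deg",np.degrees(np.arctan2(-y[0],y[1])),"O",O)
n=ray(c,225+620/4.5,150+143/4.5,93)
bed=lambda p:np.array([(p[:2]-O)@x,(p[:2]-O)@y])
print("nut",n,bed(n),"expected",O-150*y)
i=ray(c,225+614/4.5,150+178/4.5,93)-ray(c,225+622/4.5,150+142/4.5,101); print("idx deg",np.degrees(np.arctan2(i[1],i[0])))
for a,q,k in blobs(c,(15,25,200),(35,120,255),(265,180,330,230)):
    w=ray(c,*q,57); print("chip",a,q,w,bed(w))
a,q,k=blobs(c,(0,0,200),(179,14,255),(420,195,460,250))[0]
r=cv2.minAreaRect(np.array([ray(c,*p[0],18)[:2] for p in k],np.float32)); print("scraper foot",a,r)
for p in[(103,22),(158,42),(85,228),(28,205)]: print(f(p,(420,195),18))
for u,v,z in[(333,252,75),(300,162,5),(165,226,30)]: w=ray(c,u,v,z);print("bys",w,bed(w))
w=f((114,125),(420,195),64);print("rib top",w)
# second view checks
pr=lambda X:(lambda h:h[:2]/h[2])(s["K"]@(s["R"]@np.array(X)+s["t"]))
print("scene nut",pr(n),"rib top",pr(w),"trough-near corner",pr(P[2]))
pickle.dump((O,x,y),open("bed.pkl","wb"))
```

```text
corners [ 643.3 -177.4   45. ] [ 558.6 -205.5   45. ] [469.3  47.7  45. ] [554.5  80.3  45. ] len 270.5290171143352 w 89.2662319840234 91.25854486106584
y axis [-0.3  0.9] yaw deg 19.219938756470032 O [539.2 -14.2]
nut [ 588.4 -153.8   93. ] [   0.5 -148.1] expected [ 588.5 -155.8]
idx deg 168.3593466778017
chip 27.0 (307.8888888888889, 193.16666666666666) [564.6 -22.1  57. ] [ 21.4 -15.8]
chip 26.0 (307.80128205128204, 210.0) [523.3 -21.8  57. ] [-17.4  -2. ]
chip 22.0 (292.24242424242425, 214.0) [513.7  16.3  57. ] [-14.   37.1]
chip 19.0 (284.14035087719293, 199.28947368421052) [549.8  36.1  57. ] [26.7 44. ]
scraper foot 438.0 ((490.3185119628906, -354.3003845214844), (38.78409194946289, 110.01457214355469), 68.48343658447266)
[ 548.7 -361.1   18. ]
[ 537.3 -391.6   18. ]
[ 433.8 -348.8   18. ]
[ 446.7 -317.3   18. ]
bys [422.  -82.5  75. ] [-133.1  -25.9]
bys [648.9   0.1   5. ] [108.3 -22.7]
bys [485.8 337.6  30. ] [ 65.5 349.7]
rib top [ 490.7 -354.3   64. ]
scene nut [283.6 187. ] rib top [256.  156.1] trough-near corner [384.1 213.2]
```

Measurements agree with each other (deck 270 x 90 mm against 275 x 90, nut at bed (0,-148), foot 110 mm long). Reaching for the scraper now: centre (491,-354), gripping line at 67.5°.

```bash
python3 -m handwheel '[[[-1,0.66,0.29,0,-0.5],[-1,0.66,0.29,0,-0.5],[-1,0.66,0.29,0,-0.5],[-1,0.66,0.29,0,-0.5],[-1,0.66,0.29,0,-0.5],[-1,0.66,0.29,0,-0.5],[-1,0.66,0.29,0,-0.5],[-1,0.66,0.29,0,-0.5],[-1,0.66,0.29,0,-0.5],[-1,0.66,0.29,0,-0.5]]]' 40
cat > st.py <<'E'
from rig import ctrl
import numpy as np
np.set_printoptions(precision=1,suppress=True)
s=ctrl.sense(); q=s["ee_rot"]
from scipy.spatial.transform import Rotation as Ro
R=Ro.from_quat([q[1],q[2],q[3],q[0]]).as_matrix()
print(round(s["time_s"],2),"pos",s["eef_pos"],"tooly deg %.1f"%(np.degrees(np.arctan2(R[1,1],R[0,1]))%180),"tilt %.2f"%np.degrees(np.arccos(-R[2,2])),"F",s["force"],"w %.3f"%s["grip_width"],"gf",s["grip_force"],"j",s["joints"].round(2))
E
python3 st.py
```

```text
time_s: 1.1
eef_pos: [491.8, -353.9, 230.9]
ee_rot: [-0.0, 0.981, -0.194, -0.0]
force: [-0.9, 0.4, -0.2]
grip_width: 0.999
grip_force: 0.0
1.1 pos [ 491.8 -353.9  230.9] tooly deg 67.6 tilt 0.04 F [-0.9  0.4 -0.2] w 0.999 gf 0.0 j [-0.8  0.5  1.2 -0.   1.4  1.1]
```

```bash
python3 -m handwheel '[[[-1,0,0,-0.66,0],[-1,0,0,-0.66,0],[-1,0,0,-0.66,0],[-1,0,0,-0.66,0],[-1,0,0,-0.66,0],[-1,0,0,-0.33,0],[-1,0,0,-0.33,0],[-1,0,0,0,0]]]' 40
python3 -m handwheel '[[[1,0,0,0,0],[1,0,0,0,0],[1,0,0,0,0],[1,0,0,0,0],[1,0,0,0,0],[1,0,0,0,0],[1,0,0,0,0],[1,0,0,0,0]]]' 40; python3 st.py
```

```text
time_s: 1.9
eef_pos: [489.5, -353.8, 30.8]
ee_rot: [-0.001, 0.981, -0.192, -0.002]
force: [-0.3, 0.9, -0.4]
grip_width: 0.998
grip_force: 0.0
time_s: 2.7
eef_pos: [490.6, -354.8, 33.5]
ee_rot: [0.0, 0.981, -0.192, 0.0]
force: [-1.0, 0.6, 3.5]
grip_width: 0.227
grip_force: 46.5
2.7 pos [ 490.6 -354.8   33.5] tooly deg 67.8 tilt 0.01 F [-1.   0.6  3.5] w 0.227 gf 46.513747572898865 j [-0.8  0.7  1.4  0.   1.   1.1]
```

```bash
python3 -m handwheel '[[[1,0,0,0.3,0],[1,0,0,0.5,0],[1,0,0,0.6,0],[1,0,0,0.6,0],[1,0,0,0.6,0]]]' 40
python3 -m handwheel '[[[1,0.14,0.56,0,0.52],[1,0.14,0.56,0,0.52],[1,0.14,0.56,0,0.52],[1,0.14,0.56,0,0.52],[1,0.14,0.56,0,0.52],[1,0.14,0.56,0,0.52],[1,0.14,0.56,0,0.52],[1,0.14,0.56,0,0.52],[1,0.14,0.56,0,0.52],[1,0.14,0.56,0,0.52]]]' 
python3 -m handwheel '[[[1,0,0,0,0],[1,0,0,0,0]]]'; python3 st.py
python3 - <<'E'
from rig import optics; import cv2,numpy as np
t=optics.capture("top")["img"][130:280,215:415]; s=optics.capture("scene")["img"][130:280,220:450]
cv2.imwrite("pics/c.png",np.hstack([cv2.resize(t,(400,300)),cv2.resize(s,(400,300))]))
E
```

```text
time_s: 3.2
eef_pos: [490.4, -354.8, 165.3]
ee_rot: [0.0, 0.981, -0.192, 0.0]
force: [-0.4, -0.6, -2.6]
grip_width: 0.226
grip_force: 45.9
time_s: 4.2
eef_pos: [560.7, -73.7, 164.1]
ee_rot: [0.0, 0.985, 0.17, 0.0]
force: [1.1, -0.1, -2.4]
grip_width: 0.225
grip_force: 45.9
time_s: 4.4
eef_pos: [560.5, -74.7, 163.8]
ee_rot: [0.0, 0.986, 0.169, 0.0]
force: [0.5, -1.0, -2.3]
grip_width: 0.226
grip_force: 46.0
4.4 pos [560.5 -74.7 163.8] tooly deg 109.4 tilt 0.03 F [ 0.5 -1.  -2.3] w 0.226 gf 45.96146106719971 j [-0.3  0.5  1.5 -0.   1.2  0.9]
```

View pics/c.png

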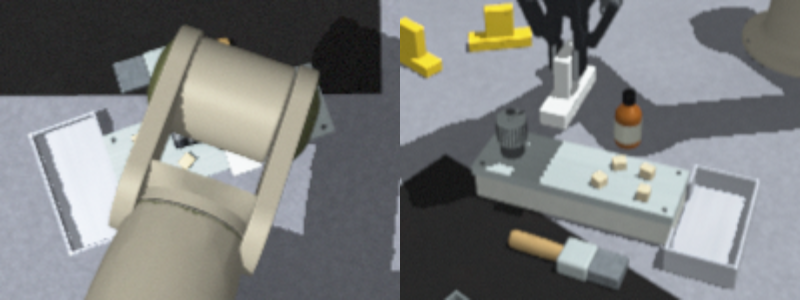

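The scraper is held upright over the deck, across the bed and behind all four chips. Lowering it.

```bash
python3 -m handwheel '[[[1,0,0,-0.4,0],[1,0,0,-0.4,0],[1,0,0,-0.4,0],[1,0,0,-0.3,0],[1,0,0,-0.15,0],[1,0,0,0,0],[1,0,0,0,0],[1,0,0,0,0]]]'; python3 st.py
python3 - <<'E'
from rig import optics; import cv2,numpy as np
s=optics.capture("scene")["img"][130:280,220:450]
cv2.imwrite("pics/d.png",cv2.resize(s,(780,510),interpolation=cv2.INTER_CUBIC))
E
```

```text
time_s: 5.3
eef_pos: [561.0, -75.2, 81.7]
ee_rot: [0.0, 0.986, 0.168, 0.001]
force: [-0.6, 0.3, -2.3]
grip_width: 0.229
grip_force: 45.9
5.3 pos [561.  -75.2  81.7] tooly deg 109.4 tilt 0.09 F [-0.6  0.3 -2.3] w 0.229 gf 45.929920077323914 j [-0.3  0.6  1.6 -0.   1.   0.9]
```

View pics/d.png

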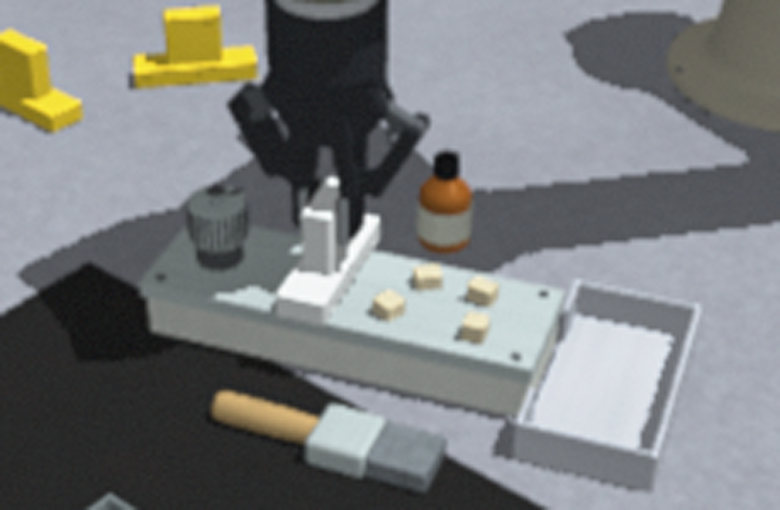

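The scraper stands just over the deck behind the chips. Sweeping along the bed's +y.

```bash
python3 -m handwheel '[[[1,-0.053,0.151,0,0],[1,-0.053,0.151,0,0],[1,-0.053,0.151,0,0],[1,-0.053,0.151,0,0],[1,-0.053,0.151,0,0],[1,-0.053,0.151,0,0],[1,-0.053,0.151,0,0],[1,-0.053,0.151,0,0],[1,-0.053,0.151,0,0],[1,-0.053,0.151,0,0]]]'
python3 -m handwheel '[[[1,-0.053,0.151,0,0],[1,-0.053,0.151,0,0],[1,-0.053,0.151,0,0],[1,-0.053,0.151,0,0],[1,-0.053,0.151,0,0],[1,-0.053,0.151,0,0],[1,-0.053,0.151,0,0],[1,-0.053,0.151,0,0],[1,-0.053,0.151,0,0],[1,-0.053,0.151,0,0]]]'
python3 -m handwheel '[[[1,0,0,0,0],[1,0,0,0,0]]]'; python3 st.py
python3 - <<'E'
from rig import optics; import cv2,numpy as np
s=optics.capture("scene")["img"][130:280,220:450]
cv2.imwrite("pics/e.png",cv2.resize(s,(780,510),interpolation=cv2.INTER_CUBIC))
E
```

```text
time_s: 6.35
eef_pos: [533.8, 1.3, 80.8]
ee_rot: [0.0, 0.986, 0.169, 0.0]
force: [0.1, -1.8, -2.0]
grip_width: 0.222
grip_force: 46.0
time_s: 7.35
eef_pos: [507.3, 76.8, 80.7]
ee_rot: [-0.0, 0.986, 0.169, -0.0]
force: [0.4, -0.3, -2.2]
grip_width: 0.229
grip_force: 46.0
time_s: 7.55
eef_pos: [507.6, 76.2, 80.8]
ee_rot: [0.0, 0.986, 0.169, 0.0]
force: [0.0, -0.5, -2.5]
grip_width: 0.227
grip_force: 45.8
7.55 pos [507.6  76.2  80.8] tooly deg 109.4 tilt 0.01 F [ 0.  -0.5 -2.5] w 0.227 gf 45.834975242614746 j [-0.1  0.5  1.7 -0.   1.   1.1]
```

View pics/e.png

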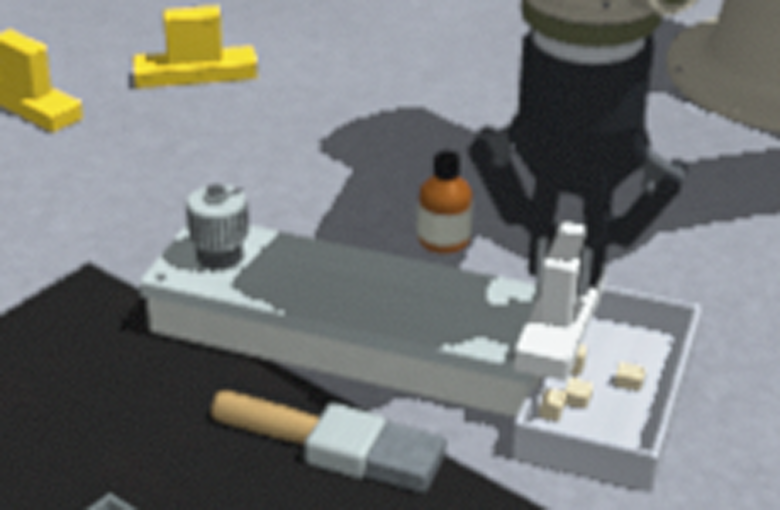

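Four pale chips show in the trough at (580,358), (578,392), (553,403) and (630,375), and the deck is clear. Lifting and carrying the scraper back to its free spot, with a check of the chips while it is still held.

```bash
python3 -m handwheel '[[[1,0,0,0.4,0],[1,0,0,0.6,0],[1,0,0,0.6,0]]]'
python3 -m handwheel '[[[1,-0.033,-0.861,0,-0.52],[1,-0.033,-0.861,0,-0.52],[1,-0.033,-0.861,0,-0.52],[1,-0.033,-0.861,0,-0.52],[1,-0.033,-0.861,0,-0.52],[1,-0.033,-0.861,0,-0.52],[1,-0.033,-0.861,0,-0.52],[1,-0.033,-0.861,0,-0.52],[1,-0.033,-0.861,0,-0.52],[1,-0.033,-0.861,0,-0.52]]]'
python3 -m handwheel '[[[1,0,0,0,0],[1,0,0,0,0]]]'>/dev/null; python3 st.py
python3 - <<'E'
from rig import optics; import cv2,numpy as np,pickle
from h import *
O,x,y=pickle.load(open("bed.pkl","rb"))
c=optics.capture("top"); pickle.dump(c,open("c1.pkl","wb"))
for a,q,k in blobs(c,(15,25,150),(35,160,255),(225,180,330,265),5):
    w=ray(c,*q,16); print("chip",a,np.round(q,1),round((w[:2]-O)@x,1),round((w[:2]-O)@y,1))
E
```

```text
time_s: 7.9
eef_pos: [507.4, 75.8, 161.6]
ee_rot: [-0.0, 0.986, 0.168, -0.0]
force: [0.5, -0.2, -2.8]
grip_width: 0.228
grip_force: 45.8
time_s: 8.9
eef_pos: [490.4, -356.5, 160.7]
ee_rot: [-0.0, 0.981, -0.194, -0.0]
force: [0.8, -0.4, -2.2]
grip_width: 0.228
grip_force: 45.9
9.1 pos [ 490.5 -355.1  160.2] tooly deg 67.7 tilt 0.05 F [-1.   1.2 -1.6] w 0.229 gf 45.87235987186432 j [-0.8  0.6  1.3  0.   1.3  1.1]
chip 22.0 [261.6 213.1] 16.2 112.1
chip 19.0 [254.8 227.3] -12.2 140.0
chip 15.5 [264.  204.6] 34.6 99.4
chip 11.5 [269.  222.9] -13.6 102.5
```

All four chips are in the trough (bed y 99 to 140). Setting the scraper down.

```bash
python3 -m handwheel '[[[1,0,0,-0.6,0],[1,0,0,-0.6,0],[1,0,0,-0.6,0],[1,0,0,-0.4,0],[1,0,0,-0.2,0],[1,0,0,-0.1,0],[1,0,0,0,0],[1,0,0,0,0]]]'; python3 st.py
```

```text
time_s: 9.95
eef_pos: [491.5, -354.6, 36.9]
ee_rot: [0.001, 0.981, -0.192, 0.001]
force: [0.1, 0.3, -0.6]
grip_width: 0.226
grip_force: 45.9
9.95 pos [ 491.5 -354.6   36.9] tooly deg 67.8 tilt 0.11 F [ 0.1  0.3 -0.6] w 0.226 gf 45.888996720314026 j [-0.8  0.7  1.4  0.   1.   1.1]
```

```bash
python3 -m handwheel '[[[1,0,0,-0.03,0],[1,0,0,-0.02,0],[1,0,0,0,0]]]'
python3 -m handwheel '[[[-1,0,0,0,0],[-1,0,0,0,0],[-1,0,0,0,0],[-1,0,0,0,0],[-1,0,0,0,0],[-1,0,0,0,0]]]'; python3 st.py
```

```text
time_s: 10.25
eef_pos: [491.1, -354.5, 33.6]
ee_rot: [0.0, 0.981, -0.192, 0.0]
force: [0.2, 0.3, -2.3]
grip_width: 0.225
grip_force: 46.0
time_s: 10.85
eef_pos: [491.1, -354.4, 33.3]
ee_rot: [0.0, 0.981, -0.192, 0.0]
force: [0.0, 0.6, -0.4]
grip_width: 1.001
grip_force: 0.0
10.85 pos [ 491.1 -354.4   33.3] tooly deg 67.8 tilt 0.00 F [ 0.   0.6 -0.4] w 1.001 gf 0.0 j [-0.8  0.7  1.4  0.   1.   1.1]
```

```bash
python3 -m handwheel '[[[-1,0,0,0.5,0],[-1,0,0,1,0],[-1,0,0,1,0],[-1,0,0,1,0]]]'
python3 -m handwheel '[[[-1,0.195,0.4,0,1],[-1,0.195,0.4,0,1],[-1,0.195,0.4,0,1],[-1,0.195,0.4,0,1],[-1,0.195,0.4,0,1],[-1,0.195,0.4,0,1],[-1,0.195,0.4,0,1],[-1,0.195,0.4,0,1],[-1,0.195,0.4,0,1],[-1,0.195,0.4,0,1]]]'
python3 -m handwheel '[[[-1,0,0,0,1],[-1,0,0,0,1],[-1,0,0,0,1],[-1,0,0,0,1],[-1,0,0,0,1],[-1,0,0,0,1],[-1,0,0,0,1],[-1,0,0,0,0.8],[-1,0,0,0,0],[-1,0,0,0,0]]]' 40; python3 st.py
python3 - <<'E'
from rig import optics; import cv2,numpy as np
t=optics.capture("top"); s=optics.capture("scene")
from h import *
r=blobs(t,(0,0,200),(179,14,255),(420,195,460,250))
if r: print(cv2.minAreaRect(np.array([ray(t,*p[0],18)[:2] for p in r[0][2]],np.float32)))
cv2.imwrite("pics/f.png",cv2.resize(s["img"][90:240,200:400],(800,600),interpolation=cv2.INTER_CUBIC))
E
```

```text
time_s: 11.25
eef_pos: [490.8, -354.1, 210.4]
ee_rot: [-0.0, 0.981, -0.192, -0.0]
force: [1.3, -0.3, 0.1]
grip_width: 1.004
grip_force: 0.0
time_s: 12.25
eef_pos: [588.8, -153.5, 208.3]
ee_rot: [-0.0, 0.874, 0.486, -0.0]
force: [0.7, 0.0, 0.2]
grip_width: 1.0
grip_force: 0.0
time_s: 13.25
eef_pos: [588.5, -154.3, 208.3]
ee_rot: [-0.0, 0.5, 0.866, -0.0]
force: [0.6, 0.1, -0.4]
grip_width: 0.998
grip_force: 0.0
13.25 pos [ 588.5 -154.3  208.3] tooly deg 30.0 tilt 0.01 F [ 0.6  0.1 -0.4] w 0.998 gf 0.0 j [-0.5  0.5  1.3 -0.   1.4 -1. ]
((489.33441162109375, -357.711669921875), (35.52859115600586, 109.38429260253906), 70.56700134277344)
```

View pics/f.png

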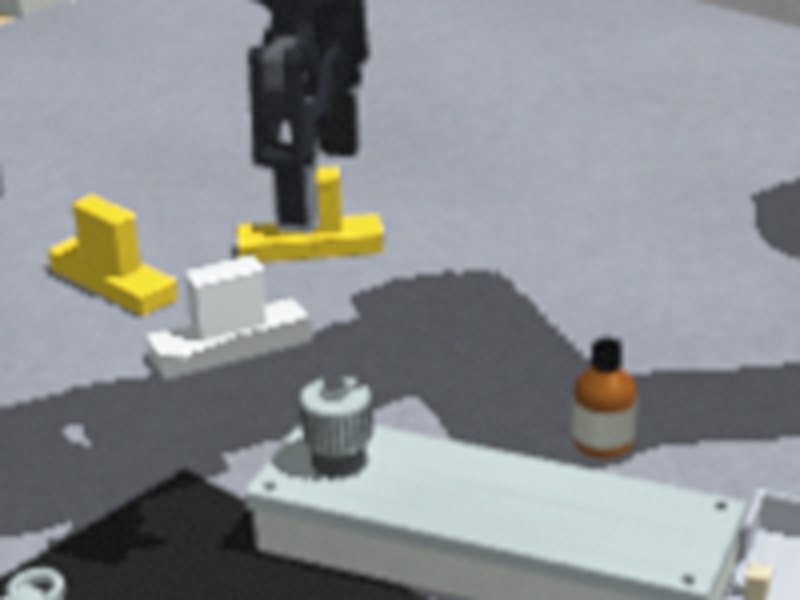

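The scraper stands upright on the bench beside the yellow ones. The gripper is over the nut, and the nut top at crop (336,392), full image (284,188), matches the predicted (283.6,187). Lowering and gripping.

```bash
python3 -m handwheel '[[[-1,0,0,-0.6,0],[-1,0,0,-0.6,0],[-1,0,0,-0.6,0],[-1,0,0,-0.5,0],[-1,0,0,-0.35,0],[-1,0,0,-0.2,0],[-1,0,0,-0.1,0],[-1,0,0,0,0]]]'; python3 st.py
python3 -m handwheel '[[[1,0,0,0,0],[1,0,0,0,0],[1,0,0,0,0],[1,0,0,0,0],[1,0,0,0,0],[1,0,0,0,0],[1,0,0,0,0]]]' 40; python3 st.py
```

```text
time_s: 14.15
eef_pos: [588.6, -154.4, 60.8]
ee_rot: [0.0, 0.499, 0.867, 0.0]
force: [-0.7, -0.3, -0.7]
grip_width: 1.0
grip_force: 0.0
14.15 pos [ 588.6 -154.4   60.8] tooly deg 30.2 tilt 0.00 F [-0.7 -0.3 -0.7] w 1.000 gf 0.0 j [-0.5  0.7  1.4  0.   1.1 -1. ]
time_s: 14.85
eef_pos: [590.4, -153.7, 62.2]
ee_rot: [0.002, 0.498, 0.867, 0.001]
force: [8.0, 4.8, 2.0]
grip_width: 0.458
grip_force: 41.5
14.85 pos [ 590.4 -153.7   62.2] tooly deg 30.2 tilt 0.30 F [8.  4.8 2. ] w 0.458 gf 41.511706709861755 j [-0.5  0.7  1.4  0.   1.1 -1. ]
```

```bash
python3 -m handwheel '[[[1,0.035,0.02,0,0],[1,0,0,0,0]]]' 40; python3 -m handwheel '[[[1,0,0,-0.004,-0.5],[1,0,0,-0.004,-1],[1,0,0,-0.004,-1],[1,0,0,-0.004,-1],[1,0,0,-0.004,-1],[1,0,0,-0.004,-1],[1,0,0,-0.004,-1],[1,0,0,-0.004,-1],[1,0,0,-0.004,-1]]]'; python3 st.py; python3 -c "
from rig import ctrl;print(ctrl.sense()['wrist_torque'])"
```

```text
time_s: 15.05
eef_pos: [590.5, -153.7, 62.1]
ee_rot: [0.001, 0.498, 0.867, -0.0]
force: [-3.3, 0.3, 8.4]
grip_width: 0.453
grip_force: 42.1
time_s: 15.95
eef_pos: [587.9, -153.4, 60.5]
ee_rot: [-0.002, 0.899, 0.438, -0.003]
force: [-20.5, 1.2, 21.6]
grip_width: 0.454
grip_force: 43.4
15.95 pos [ 587.9 -153.4   60.5] tooly deg 141.9 tilt 0.37 F [-20.5   1.2  21.6] w 0.454 gf 43.430630564689636 j [-0.5  0.7  1.4 -0.   1.1  0.2]
[0.35189594 3.31952834 0.12132876]
```

```bash
python3 -m handwheel '[[[1,-0.045,0,0.03,0],[1,0,0,0,0]]]' 40; python3 st.py; python3 -m handwheel '[[[1,0,0,-0.003,-1],[1,0,0,-0.003,-1],[1,0,0,-0.003,-1],[1,0,0,-0.003,-1],[1,0,0,-0.003,-1],[1,0,0,-0.003,-1],[1,0,0,0,0]]]'; python3 st.py; python3 -c "
from rig import ctrl;print(ctrl.sense()['wrist_torque'])"
```

```text
time_s: 16.15
eef_pos: [587.7, -153.4, 60.7]
ee_rot: [-0.0, 0.898, 0.44, -0.0]
force: [-3.4, -0.9, 1.8]
grip_width: 0.457
grip_force: 42.8
16.15 pos [ 587.7 -153.4   60.7] tooly deg 142.2 tilt 0.03 F [-3.4 -0.9  1.8] w 0.457 gf 42.842153906822205 j [-0.5  0.7  1.4 -0.   1.1  0.2]
time_s: 16.85
eef_pos: [586.8, -151.7, 59.6]
ee_rot: [-0.002, 0.999, 0.035, -0.002]
force: [-9.1, 8.9, 7.3]
grip_width: 0.456
grip_force: 43.5
16.85 pos [ 586.8 -151.7   59.6] tooly deg 94.1 tilt 0.30 F [-9.1  8.9  7.3] w 0.456 gf 43.45524072647095 j [-0.5  0.7  1.4  0.   1.1  1.1]
[ 1.27262991  1.4174775  -0.06289414]
```

```bash
echo 'from rig import ctrl;print(ctrl.sense()["wrist_torque"])'>>st.py
python3 -m handwheel '[[[1,-0.02,0.02,0.01,-1],[1,0,0,-0.003,-1],[1,0,0,-0.003,-1],[1,0,0,0,0]]]' 40 >/dev/null; python3 st.py; python3 -m handwheel '[[[1,0,0,-0.003,-0.6],[1,0,0,0,0]]]'>/dev/null; python3 st.py;python3 -m handwheel '[[[1,0,0,-0.003,-0.6],[1,0,0,0,0]]]'>/dev/null; python3 st.py
```

```text
17.25 pos [ 586.8 -150.6   59.2] tooly deg 70.0 tilt 0.19 F [-0.7  7.9 -0.6] w 0.456 gf 42.596250772476196 j [-0.5  0.7  1.4  0.   1.1  1.5]
[ 1.2 -0.  -0.1]
17.45 pos [ 586.9 -150.4   59. ] tooly deg 65.4 tilt 0.20 F [ 0.3  8.6 -2.3] w 0.453 gf 42.62465000152588 j [-0.5  0.7  1.4  0.   1.1  1.6]
[ 1.4 -0.   0. ]
17.65 pos [ 586.6 -150.1   59. ] tooly deg 60.7 tilt 0.23 F [-1.3 10.2  1. ] w 0.457 gf 42.837143540382385 j [-0.4  0.7  1.4  0.   1.1  1.6]
[1.6 0.3 0.8]
```

```bash
python3 -m handwheel '[[[1,0,0.03,0,-0.4],[1,0,0,0,0],[1,0,0,0,0]]]'>/dev/null; python3 st.py;python3 -m handwheel '[[[1,0,0,0,-0.4],[1,0,0,0,0]]]'>/dev/null; python3 st.py
```

```text
17.95 pos [ 587.  -150.1   59.1] tooly deg 57.6 tilt 0.08 F [ 0.6  5.1 -3.2] w 0.452 gf 42.41728484630585 j [-0.4  0.7  1.4  0.   1.1  1.7]
[ 0.9 -0.2  1. ]
18.15 pos [ 586.7 -149.8   59.1] tooly deg 54.3 tilt 0.13 F [-0.5  7.7 -1.2] w 0.458 gf 42.497406005859375 j [-0.4  0.7  1.4  0.   1.1  1.8]
[1.1 0.1 1. ]
```

Torque holds at 1.0 N m with slip, and the total turn of 149° matches the index-line estimate, so the nut is bottomed. Backing off a quarter turn.

```bash
python3 -m handwheel '[[[1,0.001,-0.004,0.003,0.5],[1,0.001,-0.004,0.004,1],[1,0.001,-0.004,0.004,1],[1,0.001,-0.004,0.004,1],[1,0.001,-0.004,0.004,1],[1,0.001,-0.004,0.004,1]]]'>/dev/null; python3 st.py;python3 -m handwheel '[[[1,0.001,-0.004,0.004,1],[1,0.001,-0.004,0.004,1],[1,0.001,-0.004,0.004,1],[1,0.001,-0.004,0.004,1],[1,0.001,-0.004,0.004,1],[1,0.001,-0.004,0.004,0.8],[1,0,0,0,0],[1,0,0,0,0],[1,0,0,0,0]]]'>/dev/null; python3 st.py
```

```text
18.75 pos [ 586.3 -151.9   60.1] tooly deg 98.5 tilt 0.19 F [-5.8  2.  -2.6] w 0.451 gf 42.4762487411499 j [-0.5  0.7  1.4 -0.   1.1  1. ]
[ 0.2  0.8 -0.1]
19.65 pos [ 587.4 -153.8   61.2] tooly deg 144.5 tilt 0.04 F [  2.6  -5.3 -12.7] w 0.456 gf 41.808117628097534 j [-0.5  0.7  1.4 -0.   1.1  0.2]
[-0.9 -0.4 -0. ]
```

Run:
```python
from rig import optics; import cv2
cv2.imwrite("pics/g.png",cv2.resize(optics.capture("scene")["img"][110:310,200:460],(780,600),interpolation=cv2.INTER_CUBIC))
```

```text
(no output)
```

View pics/g.png

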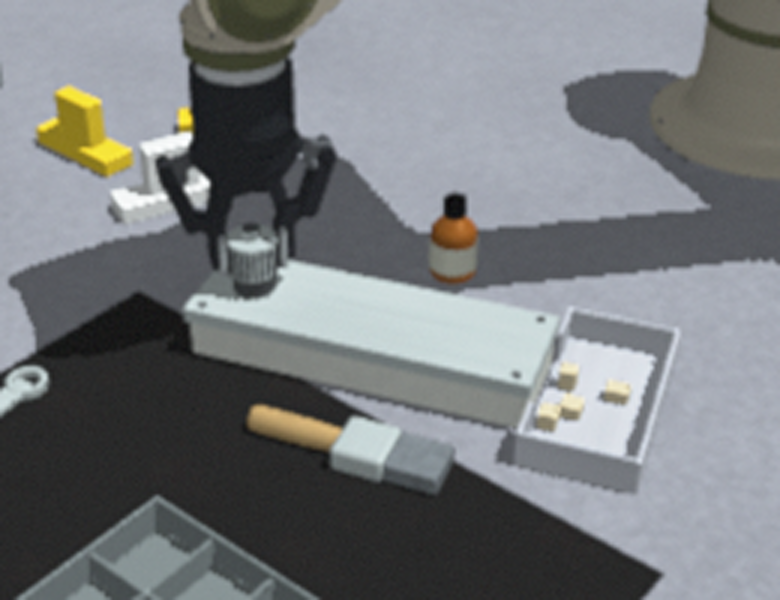

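The nut is gripped at (252,260), all four chips are in the trough near (580,395), the scraper is upright at (160,180), and the bottle and brush have not moved. Handing in.

```bash
python3 -c "
from rig import ctrl;print(ctrl.finish_job())"
```

```text
the job is handed in; nothing more can be done
None
```

I handed the job in at about 20 s of the 72 s, but no verdict came back: all four offcuts are in the trough, the scraper stands on the bench, and the nut was bottomed, backed off 90° by the measured tool angle, and is still gripped at about 42 N.

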